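# Check the neck bore of a turned figure with a bore probe

### The arm

A 6-joint arm with a two-finger parallel gripper is mounted at the origin on the work surface. World frame = base frame: x ahead of the robot, y to its left, z up, the work surface at z = 0. Lengths are in m, angles in rad, forces in N, time in s.
With the tool pointing down it reaches from about 0.25 to 0.775 m from the base axis. Payload 4 kg.
Tool frame: the origin (TCP) lies midway between the tips of the shut fingers; the grasp point (between the pads) lies 19 mm behind it; z points along the fingers, y is the line along which they close (so a half turn about z gives the same grasp; the last joint's range is limited). The gripper opens to 94 mm and grips with 3 to 60 N. Pads are 16 mm wide; open, the fingers measure 119 mm over their backs; the gripper's body (75 mm by 177 mm) begins 78 mm behind the grasp point.
Start: joints at [-1.272, 0.087, 1.371, -0, 1.684, -0.103], TCP at [0.215, -0.506, 0.206] pointing down, gripper open.
Joint ranges: [-3.1, 3.1], [-0.76, 2.03], [0.27, 2.55], [-1.08, 4.22], [0.17, 2.65], [-2.57, 2.57]. Speed limits (rad/s): [2.79, 2.79, 3.14, 3.14, 3.14, 3.14].

### API

Orientations are given as [roll, pitch, yaw] about the fixed x, y, z axes, in that order (R = Rz(yaw) Ry(pitch) Rx(roll)).
In Python, from bench import sensors, eyes, job gives the robot as it stands.
- The arm moves only by the tool arm_command, never from a script. Its argument "series" is a list of rows, each a list of 7 numbers: the opening, from 0 (shut) to 1 (fully open), then the shift along the tool's x, y, z in cm, then the turn, a rotation vector about the tool's x, y, z in rad. In form: [[fingers, dx, dy, dz, wx, wy, wz], ...]. A call has 1 to 20 rows; each row shifts and turns the commanded pose from where the row before left it, along the tool's axes as they then stand; what a row does not reach is not made up. A row lasts 1/10 s, in which the tool goes at most 50 mm and 8.59 degrees, less where a joint would pass 70% of its speed; a pose out of reach is approached as far as the arm can. A call with a gripper value outside its range is refused whole. The fingers move at their own pace and stop on an object; the grip force is fixed at half the most. Time passes only in rows, so rows that do not move let the fingers close. It gives the time, the measured TCP pose, the force and the opening at its end, in the units of the state.
- sensors.get_obs(): the state, without advancing time (a new reading comes with each control period).
- eyes.snapshot(name): name is "scene" or "top" or "wrist"; returns the picture (400x640x3 uint8, blue, green, red); there is no depth.
- eyes.get_calibration(name): a dict with "mtx" (3x3 intrinsics, pixels), "R" (3x3) and "t" (3): a world point X has camera coordinates R X + t. Camera axes: x right, y down, z forward; pixel columns grow to the right and rows downward; lengths in m; the calibration is good to about 2 mm. A picture is of the moment at which its call begins: read the wrist's pose just before it. get_calibration takes no time and is no camera call; for the wrist camera it gives the pose at the moment of the call.
- job.close_job(): hands the job in, once; it reports no verdict.
The state is a dict: "time": time; "joint_positions": joint angles; "qvel": joint speeds; "joint_torque": joint torques, N m; "tool_pos": TCP position; "ee_rot": TCP orientation; "wrist_force": force on the tool from outside, world axes, zero at the start; "wrist_torque": the same for the moment, N m; "width": finger opening in m.
Only numpy, scipy, OpenCV 4.12 (cv2) and the standard library are available. Lean on these libraries where they do the work, as an engineer would, in place of code of your own. Each camera call takes 0.05 s, during which the arm holds its last target. There are 200 camera calls.

### The job

Set the armless white figure body upright on the round blue pedestal, its foot nowhere overhanging, and let go of it; do not drop or tip it. Then draw the bore probe straight up out of its grey stand and lower its thin rod into the bore in the figure's neck without ever touching the freshly sealed figure with the probe, until the red ring on the rod is level with the top of the neck. Finish still holding the probe there, steady, upright and centred in the bore; leave the two figures with arms and the brass bowl where they are.

Things in the scene. Friction and masses are not known exactly. Their poses are not given: they have to be found in the camera images.
- figure: Armless turned wooden figure body, white, brass band at its foot, bare brown neck; loose, 0.2 kg, 145 mm tall, round, upright on the table. Origin: centre of its underside, z up its axis. Diameter: foot 64 mm, tapering to 48 mm at 85 mm height; straight chest 48 mm from 85 to 115 mm (grip it here); shoulders slope in to the neck, 34 mm from 127 to 145 mm height.
- bore_mouth (a point): Centre of the bore's mouth at the top of the figure's neck, on its axis 145 mm above its origin; z up the bore. The round bore is 22 mm in diameter and runs straight down the axis, 90 mm deep, to a flat closed bottom.
- pedestal_top (a point): Centre of the flat top of the fixed round blue inspection pedestal, a disc 100 mm in diameter whose top is 25 mm above the table.
- probe: Bore probe, loose, 0.09 kg, upright in its stand. Origin: lower tip of the rod, z up. Steel rod 8 mm in diameter, 100 mm long; above it the head: flange 28 mm in diameter, 5 mm thick (100 to 105 mm above the tip), which rests on the stand's top, then a round black handle 20 mm in diameter, 50 mm tall (105 to 155 mm above the tip) with a yellow band.
- probe_tip (a point): Centre of the rod's lower tip, the probe's origin.
- probe_ring (a point): Centre of the red ring painted on the rod (6 mm high), on the rod's axis 60 mm above the tip.
- stand_top (a point): Centre of the top of the fixed grey square stand, a block 50 x 50 mm and 112 mm tall with a vertical hole about 17 mm in diameter through it.
- armed_a: A bystander: white figure body with two arms, 145 mm tall, loose, standing on the table. Arms reach 50 mm to either side (y) and 40 mm forward (-x) of its axis. Origin: centre of its underside.
- armed_b: A bystander like armed_a.
- bowl: A bystander: loose brass bowl 72 mm in diameter and 35 mm high. Origin: centre of its underside.
Not all that is in view belongs to the job. What is shaped like the part that bears stand_top but orange or pink is not meant.

How it is judged:
On the way, in this order (a step that is already met when the one before it is completed fails the run):
1. the figure stands released, upright and still on the pedestal, its foot not overhanging (horizontal distance between figure and pedestal_top below 0.018 m and angle between figure's own z axis and vertical below 0.05 rad and z of figure in the frame of pedestal_top between -0.004 and 0.004 m and contact force between the fingers and figure below 0.1 N and linear speed of figure below 0.02 m/s), for 0.2 s.
2. the probe is held with its rod drawn out of the stand (z of probe_tip in the frame of stand_top above 0.003 m and contact force between the fingers and probe above 0.5 N), for 0.1 s.
At the end, for the whole second after the job is handed in: Figure released, upright within 0.05 rad, within 18 mm of the pedestal's centre. Probe held still, touching neither figure nor stand: ring within 7 mm of the neck top's height, rod off the bore's axis at most 5 mm at the ring and 6 mm at the tip, parallel within 0.08 rad (all of step 1 and z of probe_ring in the frame of bore_mouth between -0.007 and 0.007 m and horizontal distance between probe_ring and bore_mouth below 0.005 m and horizontal distance between probe_tip and bore_mouth below 0.006 m and angle between the z axis of probe and the z axis of figure, either way round below 0.08 rad and contact force between the fingers and probe above 0.5 N and contact force between probe and figure below 0.1 N and contact force between probe and stand below 0.1 N and linear speed of probe below 0.015 m/s); the arm keeps its last pose, push and grip.
It fails at once if the probe touches the figure (contact force between probe and figure above 0.2 N).
It fails at once if the figure is tipped by more than 0.35 rad (angle between figure's own z axis and vertical above 0.35 rad).
It fails at once if the figure is dropped (falls free faster than 0.5 m/s, some 13 mm) (contact force between the fingers and figure below 0.01 N and linear speed of figure above 0.5 m/s).
It fails at once if a bystander (figure with arms, brass bowl) is moved by more than 20 mm (distance of any of armed_a, armed_b, bowl from where it was at the start of the episode above 0.02 m).
It also fails if it takes over 70 s, if anything falls off the work surface, if the arm or the gripper's body presses on something with over 40 N, if the wrist force passes 120 N, or if a joint passes its speed limit or range.

## Working session

There is one attempt and no reset: what is moved stays moved. The work goes in short steps, Python scripts to look and compute and a tool call to move; the robot and the scene stay as the last step left them, time stands still between calls to the robot, and variables do not carry over. Pictures are saved under pics/ and viewed, on a budget of 10 in all, crops included, one or two more only if the job needs it, and the job is handed in when it is done.

Besides the shell and the picture viewer there is one more tool, called after "Emit:" as name(argument=value, ...), one argument or row to a line, values as JSON. arm_command: Moves the arm, as the interface text tells. Its arguments: {"type":"object","properties":{"series":{"type":"array","items":{"type":"array","items":{"type":"number"}}}},"required":["series"]}

```bash
mkdir -p pics
python3 - <<'E'
from bench import sensors, eyes
import cv2, numpy as np
o=sensors.get_obs(); print({k:np.round(v,3) for k,v in o.items()})
for n in ("scene","top"):
    cv2.imwrite(f"pics/{n}0.png",eyes.snapshot(n)); c=eyes.get_calibration(n); print(n,{k:np.round(v,3).tolist() for k,v in c.items()})
E
```

```text
{'time': np.float64(0.0), 'joint_positions': array([-1.272,  0.088,  1.372,  0.   ,  1.684, -0.103]), 'qvel': array([-0.001,  0.001,  0.001, -0.   , -0.   , -0.001]), 'joint_torque': array([ 1.0000e-03, -3.4018e+01, -3.0243e+01,  7.2000e-02,  3.3000e-02,
       -0.0000e+00]), 'tool_pos': array([ 0.215, -0.506,  0.204]), 'ee_rot': array([-3.139, -0.   ,  0.402]), 'wrist_force': array([-1.038, -0.199,  0.717]), 'wrist_torque': array([0.016, 0.015, 0.019]), 'width': np.float64(0.094)}
scene {'mtx': [[411.017, 0.0, 320.515], [0.0, 411.017, 200.407], [0.0, 0.0, 1.0]], 'R': [[0.488, 0.873, -0.014], [0.48, -0.282, -0.831], [-0.729, 0.399, -0.556]], 't': [-0.298, -0.185, 1.341]}
top {'mtx': [[481.877, 0.0, 320.628], [0.0, 481.877, 199.868], [0.0, 0.0, 1.0]], 'R': [[-0.006, -1.0, -0.005], [-0.999, 0.006, -0.033], [0.033, 0.004, -0.999]], 't': [0.039, 0.574, 1.118]}
```

View pics/scene0.png

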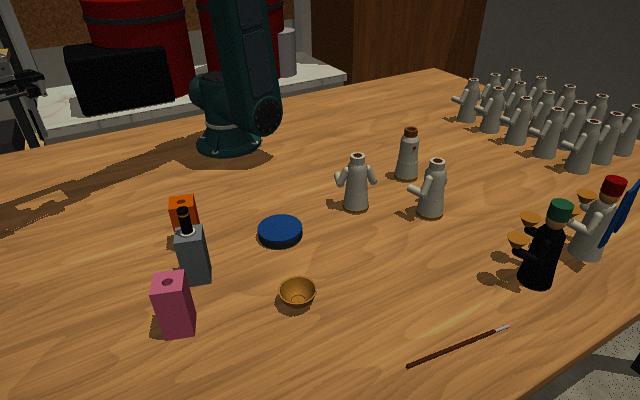

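View pics/top0.png

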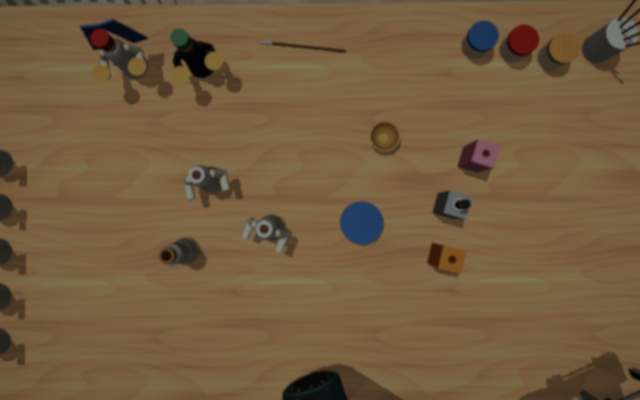

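Top: armless figure's neck is at (167,256), armed figures at (264,229) and (197,174), pedestal (362,223), grey stand with probe (460,204), and bowl (385,137). In the scene view the neck is at (410,131) and the handle at (184,212).

```bash
cat > h.py <<'E'
from bench import sensors, eyes
import cv2, numpy as np
def ray(n,uv,z,c=None):
    c=c or eyes.get_calibration(n); R=np.array(c["R"]);t=np.array(c["t"]);o=-R.T@t
    d=R.T@np.linalg.inv(c["mtx"])@[uv[0],uv[1],1]; return o+d*(z-o[2])/d[2]
def proj(n,X,c=None):
    c=c or eyes.get_calibration(n); p=np.array(c["mtx"])@(np.array(c["R"])@X+c["t"]); return p[:2]/p[2]
E
python3 - <<'E'
from h import *
for nm,n,uv,z in [("fig neck","top",(167,256),.145),("fig neck","scene",(411,131),.145),("ped","top",(362,223),.025),("ped","scene",(280,229),.025),("handle top","top",(463,203.5),.167),("handle top","scene",(183,210),.167),("stand","scene",(190,232),.112),("armA","top",(264,229),.145),("armB","top",(197,174),.145),("bowl","top",(385,137),.035)]:
    print(nm,n,ray(n,uv,z).round(4))
im=eyes.snapshot("top"); hsv=cv2.cvtColor(im,cv2.COLOR_BGR2HSV)
m=cv2.inRange(hsv,(100,150,40),(130,255,255)); m[:150]=0
M=cv2.moments(m,True); uv=(M['m10']/M['m00'],M['m01']/M['m00']); print(uv, ray("top",uv,.025), np.sqrt(M['m00']*4/np.pi))
cv2.imwrite("pics/crop.png",np.hstack([cv2.resize(im[225:285,140:220],(400,300),interpolation=2),cv2.resize(im[175:235,420:500],(400,300),interpolation=2)]))
E
```

```text
fig neck top [0.4567 0.3517 0.145 ]
fig neck scene [0.4682 0.3486 0.145 ]
ped top [ 0.5202 -0.0592  0.025 ]
ped scene [ 0.5277 -0.0571  0.025 ]
handle top top [ 0.5603 -0.2511  0.167 ]
handle top scene [ 0.5613 -0.2527  0.167 ]
stand scene [ 0.5561 -0.2493  0.112 ]
armA top [0.5109 0.1521 0.145 ]
armB top [0.6252 0.2904 0.145 ]
bowl top [ 0.7174 -0.113   0.035 ]
(361.3585657370518, 222.52669322709164) [ 0.52131931 -0.05777788  0.025     ] 39.97393686694656
```

View pics/crop.png

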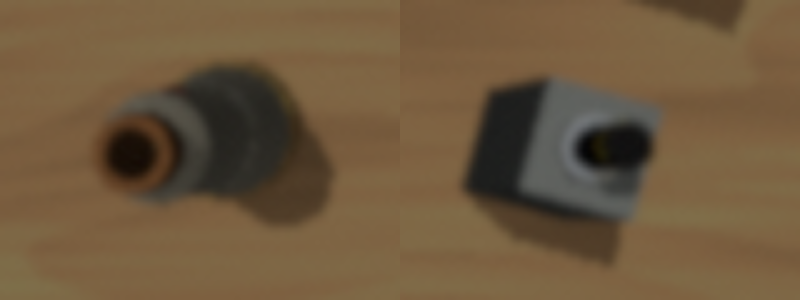

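```bash
cat >> h.py <<'E'
from scipy.spatial.transform import Rotation as Ro
def to(P,P0=None,rpy=None):
    o=sensors.get_obs(); R=Ro.from_euler('xyz',o["ee_rot"] if rpy is None else rpy)
    d=R.inv().apply(np.array(P)-(o["tool_pos"] if P0 is None else P0))*100
    tilt=R.inv().as_matrix()@[0,0,-1]
    print("shift cm",d.round(2),"time",o["time"].round(2),"pos",o["tool_pos"].round(4),"rpy",o["ee_rot"].round(4),"to-vertical rotvec",np.cross([0,0,1],tilt).round(4),"w",o["width"].round(4),"F",o["wrist_force"].round(2))
E
python3 - <<'E'
from h import *
to([.215,-.506,.30]); to([.48,-.08,.30],[.215,-.506,.30])
c=eyes.get_calibration("wrist");o=sensors.get_obs();R=np.array(c["R"]);cam=-R.T@c["t"]
T=Ro.from_euler('xyz',o["ee_rot"]).as_matrix();print(T.T@(cam-o["tool_pos"]), T.T@R.T,c["mtx"])
E
```

```text
Traceback (most recent call last):
  File "h.py", line 13, in to
    print("shift cm",d.round(2),"time",o["time"].round(2),"pos",o["tool_pos"].round(4),"rpy",o["ee_rot"].round(4),"to-vertical rotvec",np.cross([0,0,1],tilt).round(4),"w",o["width"].round(4),"F",o["wrist_force"].round(2))
                                       ^^^^^^^^^^^^^^^
AttributeError: 'float' object has no attribute 'round'
```

```bash
sed -i 's/o\["time"\].round(2)/np.round(o["time"],2)/; s/o\["width"\].round(4)/np.round(o["width"],4)/; s/o\[\("tool_pos"\|"ee_rot"\)\].round(4)/np.round(o[\1],4)/g; s/o\["wrist_force"\].round(2)/np.round(o["wrist_force"],2)/' h.py
python3 - <<'E'
from h import *
to([.215,-.506,.30]); to([.48,-.08,.30],[.215,-.506,.30])
c=eyes.get_calibration("wrist");o=sensors.get_obs();R=np.array(c["R"]);cam=-R.T@c["t"]
T=Ro.from_euler('xyz',o["ee_rot"]).as_matrix();print(T.T@(cam-o["tool_pos"]), T.T@R.T,c["mtx"])
E
```

```text
shift cm [-0.    0.01 -9.54] time 0.15 pos [ 0.2149 -0.5058  0.2046] rpy [-3.1399e+00 -2.0000e-04  4.0180e-01] to-vertical rotvec [-0.0017 -0.0002  0.    ] w 0.0939 F [0.25 0.62 0.24]
shift cm [ 41.05 -28.85   0.06] time 0.15 pos [ 0.2149 -0.5058  0.2046] rpy [-3.1399e+00 -2.0000e-04  4.0180e-01] to-vertical rotvec [-0.0017 -0.0002  0.    ] w 0.0939 F [0.25 0.62 0.24]
[ 7.27913524e-02  3.42222244e-05 -1.78414736e-01] [[ 1.62132239e-04 -9.67344362e-01 -2.53465696e-01]
 [ 9.99999901e-01  2.61693113e-04 -3.59082653e-04]
 [ 4.13686807e-04 -2.53465612e-01  9.67344309e-01]] [[319.16832218   0.         318.05864751]
 [  0.         319.16832218 194.05224708]
 [  0.           0.           1.        ]]
```

Emit:
arm_command(
  series=[
    [1, 0, 0, -3.2, 0, 0, 0],
    [1, 0, 0, -3.2, 0, 0, 0],
    [1, 0, 0, -3.2, 0, 0, 0],
    [1, 3.42, -2.4, 0, 0, 0, 0],
    [1, 3.42, -2.4, 0, 0, 0, 0],
    [1, 3.42, -2.4, 0, 0, 0, 0],
    [1, 3.42, -2.4, 0, 0, 0, 0],
    [1, 3.42, -2.4, 0, 0, 0, 0],
    [1, 3.42, -2.4, 0, 0, 0, 0],
    [1, 3.42, -2.4, 0, 0, 0, 0],
    [1, 3.42, -2.4, 0, 0, 0, 0],
    [1, 3.42, -2.4, 0, 0, 0, 0],
    [1, 3.42, -2.4, 0, 0, 0, 0],
    [1, 3.42, -2.4, 0, 0, 0, 0],
    [1, 3.42, -2.4, 0, 0, 0, 0],
    [1, 0, 0, 0, 0, 0, 0],
    [1, 0, 0, 0, 0, 0, 0],
  ],
)

```text
time: 1.85
tool_pos: [0.4802, -0.08, 0.3009]
ee_rot: [-3.141, 0.001, 0.404]
wrist_force: [0.0, -1.5, 1.1]
width: 0.0939
```

Run:
```python
from h import *
to([.458,.353,.25])
c=eyes.get_calibration("wrist");im=eyes.snapshot("wrist");cv2.imwrite("pics/w1.png",im)
hsv=cv2.cvtColor(im,cv2.COLOR_BGR2HSV)
m=cv2.inRange(hsv,(100,150,40),(130,255,255))
cs=max(cv2.findContours(m,0,1)[0],key=cv2.contourArea)[:,0]
P=np.array([ray("wrist",p+0.0,.025,c)[:2] for p in cs]); (cx,r)=cv2.minEnclosingCircle(P.astype(np.float32)); print("ped",cx,r,P.mean(0))
for X in [(.559,-.2545,.167),(.4575,.3535,.145)]: print(proj("wrist",X,c))
```

```text
shift cm [ 14.99 -40.69   5.08] time 1.85 pos [ 0.4802 -0.08    0.3009] rpy [-3.1413e+00  1.4000e-03  4.0400e-01] to-vertical rotvec [-0.0003  0.0014  0.    ] w 0.0939 F [ 0.03 -1.46  1.12]
ped (0.5210533142089844, -0.05569858476519585) 0.04859171435236931 [ 0.52188847 -0.05561504]
[509.50010174 181.3861978 ]
[-109.69800129   26.78671925]
```

View pics/w1.png

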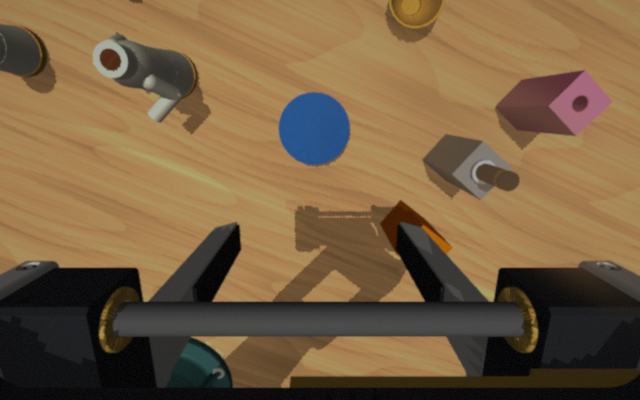

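Wrist view: the pedestal is centred at (314,129) → (0.5215,-0.057), the probe's handle top is at (508,180), as projected. Now on to the figure.

Emit:
arm_command(
  series=[
    [1, 1.25, -3.39, 0, 0, 0, 0],
    [1, 1.25, -3.39, 0, 0, 0, 0],
    [1, 1.25, -3.39, 0, 0, 0, 0],
    [1, 1.25, -3.39, 0, 0, 0, 0],
    [1, 1.25, -3.39, 0, 0, 0, 0],
    [1, 1.25, -3.39, 0, 0, 0, 0],
    [1, 1.25, -3.39, 0, 0, 0, 0],
    [1, 1.25, -3.39, 0, 0, 0, 0],
    [1, 1.25, -3.39, 0, 0, 0, 0],
    [1, 1.25, -3.39, 0, 0, 0, 0],
    [1, 1.25, -3.39, 0, 0, 0, 0],
    [1, 1.25, -3.39, 0, 0, 0, 0],
    [1, 0, 0, 2.5, 0, 0, 0],
    [1, 0, 0, 2.5, 0, 0, 0],
    [1, 0, 0, 0, 0, 0, 0],
    [1, 0, 0, 0, 0, 0, 0],
  ],
)

```text
time: 3.5
tool_pos: [0.4597, 0.351, 0.2515]
ee_rot: [3.141, 0.001, 0.4]
wrist_force: [-0.4, -0.4, 0.7]
width: 0.094
```

Run:
```python
from h import *
to([.458,.353,.081])
c=eyes.get_calibration("wrist");im=eyes.snapshot("wrist");cv2.imwrite("pics/w2.png",im)
print(proj("wrist",(.458,.353,.145),c))
```

```text
shift cm [-0.06 -0.26 17.05] time 3.5 pos [0.4597 0.351  0.2515] rpy [3.1411e+00 1.0000e-03 3.9950e-01] to-vertical rotvec [ 0.0005  0.001  -0.    ] w 0.094 F [-0.42 -0.43  0.69]
[315.41255697 192.78412585]
```

View pics/w2.png

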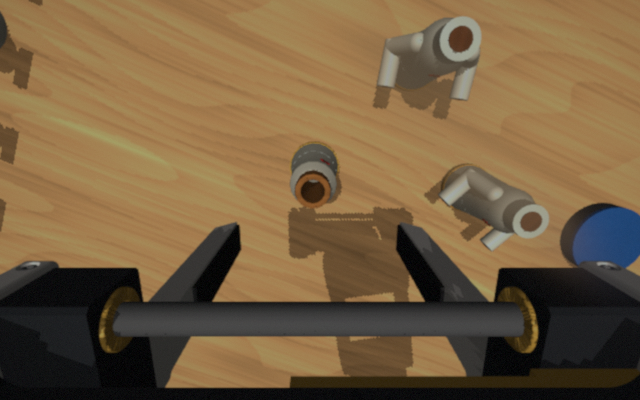

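The neck mouth is at (312,189), roughly 3–4 px from where I projected it. I'll correct by about (0.27,-0.55) cm and descend.

Emit:
arm_command(
  series=[
    [1, 0.27, -0.55, 0, 0, 0, 0],
    [1, 0, 0, 2.5, 0, 0, 0],
    [1, 0, 0, 2.5, 0, 0, 0],
    [1, 0, 0, 2.5, 0, 0, 0],
    [1, 0, 0, 2.5, 0, 0, 0],
    [1, 0, 0, 2.5, 0, 0, 0],
    [1, 0, 0, 2.5, 0, 0, 0],
    [1, 0, 0, 1.7, 0, 0, 0],
    [1, 0, 0, 0, 0, 0, 0],
    [0.75, 0, 0, 0, 0, 0, 0],
    [0.6, 0, 0, 0, 0, 0, 0],
    [0.55, 0, 0, 0, 0, 0, 0],
    [0.5, 0, 0, 0, 0, 0, 0],
    [0.45, 0, 0, 0, 0, 0, 0],
    [0.3, 0, 0, 0, 0, 0, 0],
    [0.3, 0, 0, 0, 0, 0, 0],
    [0.3, 0, 0, 0, 0, 0, 0],
  ],
)

```text
time: 5.25
tool_pos: [0.4598, 0.3583, 0.0848]
ee_rot: [3.141, -0.001, 0.402]
wrist_force: [0.7, -0.4, 1.4]
width: 0.0489
```

Run:
```python
from h import *
to([.5215,-.057,.17])
cv2.imwrite("pics/w3.png",eyes.snapshot("wrist"))
```

```text
shift cm [-10.55  40.64  -8.51] time 5.25 pos [0.4598 0.3583 0.0848] rpy [ 3.141e+00 -6.000e-04  4.017e-01] to-vertical rotvec [ 0.0006 -0.0006  0.    ] w 0.0489 F [ 0.66 -0.37  1.43]
```

View pics/w3.png

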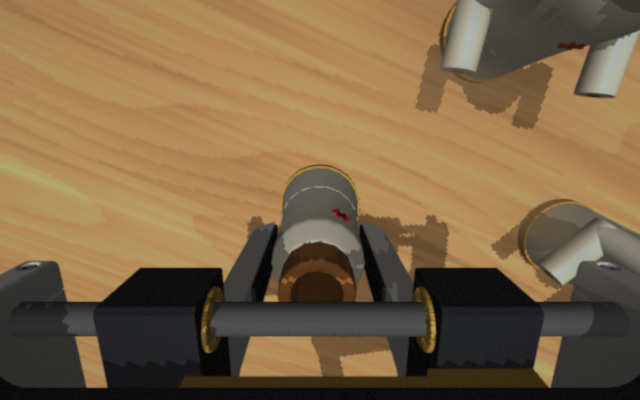

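Run:
```python
from h import *
for uv in ((317,285),(317,291)):
  print(ray("wrist",uv,.145)-sensors.get_obs()["tool_pos"])
print(proj("wrist",np.r_[sensors.get_obs()["tool_pos"][:2],.145]))
```

```text
[0.00248043 0.0016072  0.06025109]
[-8.45233767e-05  5.19940792e-04  6.02510913e-02]
[318.23048358 291.26875554]
```

Good, width is 48.9 mm and the figure is on the tool axis within about 2 mm. Next: lift above the armed figures and carry to the pedestal.

Emit:
arm_command(
  series=[
    [0.3, 0, 0, -1, 0, 0, 0],
    [0.3, 0, 0, -2.2, 0, 0, 0],
    [0.3, 0, 0, -3, 0, 0, 0],
    [0.3, 0, 0, -3, 0, 0, 0],
    [0.3, 0, 0, -3, 0, 0, 0],
    [0.3, 0, 0, -3, 0, 0, 0],
    [0.3, 0, 0, -2, 0, 0, 0],
    [0.3, 0, 0, -0.8, 0, 0, 0],
  ],
)

```text
time: 6.1
tool_pos: [0.4599, 0.3592, 0.2674]
ee_rot: [-3.14, -0.004, 0.402]
wrist_force: [-0.3, -0.1, -2.3]
width: 0.0488
```

Emit:
arm_command(
  series=[
    [0.3, -0.25, 1.0, 0, 0, 0, 0],
    [0.3, -0.5, 2.0, 0, 0, 0, 0],
    [0.3, -0.75, 2.9, 0, 0, 0, 0],
    [0.3, -0.75, 2.9, 0, 0, 0, 0],
    [0.3, -0.75, 2.9, 0, 0, 0, 0],
    [0.3, -0.75, 2.9, 0, 0, 0, 0],
    [0.3, -0.75, 2.9, 0, 0, 0, 0],
    [0.3, -0.75, 2.9, 0, 0, 0, 0],
    [0.3, -0.75, 2.9, 0, 0, 0, 0],
    [0.3, -0.75, 2.9, 0, 0, 0, 0],
    [0.3, -0.75, 2.9, 0, 0, 0, 0],
    [0.3, -0.75, 2.9, 0, 0, 0, 0],
    [0.3, -0.75, 2.9, 0, 0, 0, 0],
    [0.3, -0.75, 2.9, 0, 0, 0, 0],
    [0.3, -0.5, 2.0, 0, 0, 0, 0],
    [0.3, -0.3, 0.74, 0, 0, 0, 0],
    [0.3, 0, 0, 0, 0, 0, 0],
    [0.3, 0, 0, 0, 0, 0, 0],
  ],
)

```text
time: 7.9
tool_pos: [0.5204, -0.0552, 0.2637]
ee_rot: [-3.14, 0.001, 0.402]
wrist_force: [-0.1, 0.5, -1.6]
width: 0.0487
```

Run:
```python
from h import *
to([.5215,-.057,.111])
c=eyes.get_calibration("wrist");im=eyes.snapshot("wrist");cv2.imwrite("pics/w4.png",im)
z=sensors.get_obs()["tool_pos"]; print(proj("wrist",np.r_[z[:2],z[2]+.06],c),proj("wrist",(.5215,-.057,.025),c))
```

```text
shift cm [ 0.05  0.24 15.27] time 7.9 pos [ 0.5204 -0.0552  0.2637] rpy [-3.1401e+00  1.0000e-03  4.0220e-01] to-vertical rotvec [-0.0015  0.001   0.    ] w 0.0487 F [-0.14  0.5  -1.59]
[317.47649808 291.03570786] [320.07154318 166.91781766]
```

View pics/w4.png

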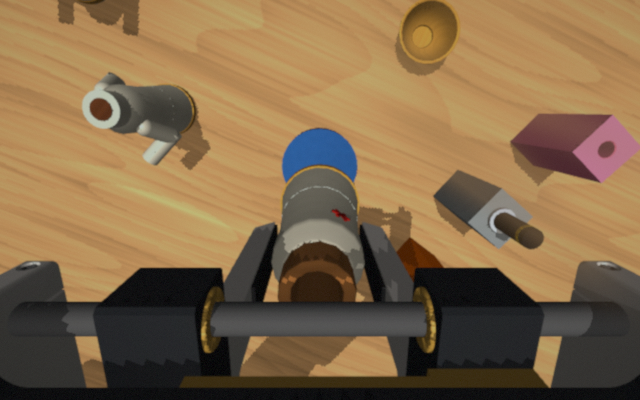

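The figure hangs upright, neck at (318,288), with the pedestal below at u≈320. Now lowering.

Emit:
arm_command(
  series=[
    [0.3, 0.05, 0.24, 1, 0, 0, 0],
    [0.3, 0, 0, 2, 0, 0, 0],
    [0.3, 0, 0, 2.5, 0, 0, 0],
    [0.3, 0, 0, 2.5, 0, 0, 0],
    [0.3, 0, 0, 2.5, 0, 0, 0],
    [0.3, 0, 0, 2, 0, 0, 0],
    [0.3, 0, 0, 1.2, 0, 0, 0],
    [0.3, 0, 0, 0.8, 0, 0, 0],
    [0.3, 0, 0, 0.4, 0, 0, 0],
    [0.3, 0, 0, 0.1, 0, 0, 0],
    [0.3, 0, 0, 0, 0, 0, 0],
    [0.3, 0, 0, 0, 0, 0, 0],
  ],
)

```text
time: 9.15
tool_pos: [0.523, -0.058, 0.1155]
ee_rot: [3.14, -0.002, 0.402]
wrist_force: [0.1, -0.1, -3.1]
width: 0.0485
```

Emit:
arm_command(
  series=[
    [0.3, 0, 0, 0.15, 0, 0, 0],
    [0.3, 0, 0, 0.15, 0, 0, 0],
    [0.3, 0, 0, 0.1, 0, 0, 0],
    [0.3, 0, 0, 0, 0, 0, 0],
    [0.3, 0, 0, 0, 0, 0, 0],
  ],
)

```text
time: 9.65
tool_pos: [0.5223, -0.0579, 0.1104]
ee_rot: [3.142, 0.0, 0.402]
wrist_force: [0.0, 1.3, -2.7]
width: 0.0489
```

Emit:
arm_command(
  series=[
    [0.3, 0, 0, 0.1, 0, 0, 0],
    [0.3, 0, 0, 0, 0, 0, 0],
    [0.3, 0, 0, 0, 0, 0, 0],
  ],
)

```text
time: 9.95
tool_pos: [0.5225, -0.0579, 0.1097]
ee_rot: [3.141, -0.0, 0.402]
wrist_force: [-0.6, 0.2, -1.6]
width: 0.0484
```

Emit:
arm_command(
  series=[
    [0.3, 0, 0, 0.1, 0, 0, 0],
    [0.3, 0, 0, 0, 0, 0, 0],
    [0.3, 0, 0, 0, 0, 0, 0],
  ],
)

```text
time: 10.25
tool_pos: [0.5228, -0.0579, 0.1096]
ee_rot: [3.141, -0.001, 0.402]
wrist_force: [-0.9, 0.9, 5.4]
width: 0.0495
```

In contact (the force went from -2 to +5.4 N). Releasing in stages.

Emit:
arm_command(
  series=[
    [0.56, 0, 0, 0, 0, 0, 0],
    [0.62, 0, 0, 0, 0, 0, 0],
    [0.75, 0, 0, 0, 0, 0, 0],
    [1, 0, 0, 0, 0, 0, 0],
    [1, 0, 0, 0, 0, 0, 0],
    [1, 0, 0, 0, 0, 0, 0],
    [1, 0, 0, -1, 0, 0, 0],
    [1, 0, 0, -2.5, 0, 0, 0],
    [1, 0, 0, -3, 0, 0, 0],
    [1, 0, 0, -3, 0, 0, 0],
    [1, 0, 0, -3, 0, 0, 0],
    [1, 0, 0, -3, 0, 0, 0],
    [1, 0, 0, -3, 0, 0, 0],
    [1, 0, 0, 0, 0, 0, 0],
    [1, 0, 0, 0, 0, 0, 0],
  ],
)

```text
time: 11.75
tool_pos: [0.5226, -0.0579, 0.2944]
ee_rot: [3.14, -0.002, 0.402]
wrist_force: [-0.2, -0.5, 0.1]
width: 0.0938
```

Run:
```python
from h import *
to([.559,-.2545,.25])
c=eyes.get_calibration("wrist");im=eyes.snapshot("wrist");t=eyes.snapshot("top")
cv2.imwrite("pics/w5.png",np.vstack([im[:300],np.hstack([cv2.resize(t[185:245,320:400],(320,240),interpolation=2),cv2.resize(t[175:235,420:500],(320,240),interpolation=2)])]))
print(proj("wrist",(.5228,-.0579,.17),c),proj("top",(.5228,-.0579,.17)))
```

```text
shift cm [-4.34 19.51  4.46] time 11.75 pos [ 0.5226 -0.0579  0.2944] rpy [ 3.1403e+00 -1.7000e-03  4.0180e-01] to-vertical rotvec [ 0.0013 -0.0017  0.    ] w 0.0938 F [-0.18 -0.55  0.12]
[318.07534113 187.56316346] [367.19353443 222.7712775 ]
```

View pics/w5.png

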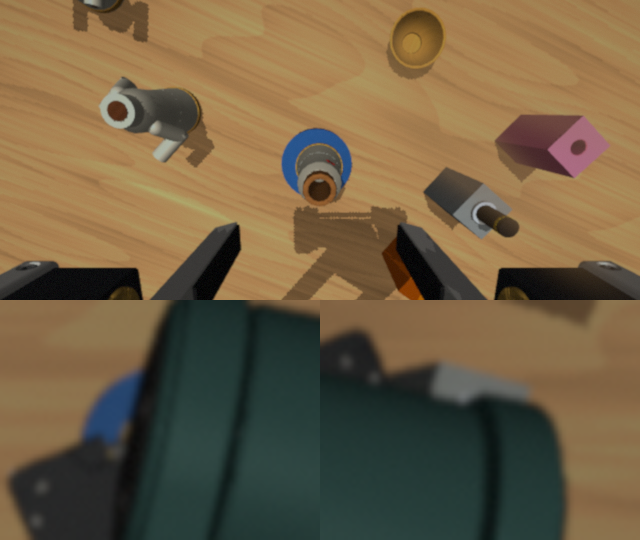

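Figure stands upright on the pedestal, foot inside the blue disc; neck mouth at (319,188), within 2 px of prediction. Next: above the probe.

Emit:
arm_command(
  series=[
    [1, -0.6, 2.79, 0, 0, 0, 0],
    [1, -0.62, 2.79, 0, 0, 0, 0],
    [1, -0.62, 2.79, 0, 0, 0, 0],
    [1, -0.62, 2.79, 0, 0, 0, 0],
    [1, -0.62, 2.79, 0, 0, 0, 0],
    [1, -0.63, 2.79, 0, 0, 0, 0],
    [1, -0.63, 2.79, 0, 0, 0, 0],
    [1, 0, 0, 1.5, 0, 0, 0],
    [1, 0, 0, 0, 0, 0, 0],
    [1, 0, 0, 0, 0, 0, 0],
  ],
)

```text
time: 12.85
tool_pos: [0.5581, -0.254, 0.2766]
ee_rot: [-3.138, 0.002, 0.402]
wrist_force: [0.5, -0.2, -0.3]
width: 0.0939
```

Run:
```python
from h import *
to([.559,-.2545,.125])
c=eyes.get_calibration("wrist");im=eyes.snapshot("wrist");cv2.imwrite("pics/w6.png",cv2.resize(im[100:260,220:460],(720,480),interpolation=2))
for z in (.167,.117): print((proj("wrist",(.559,-.2545,z),c)-[220,100])*3)
```

```text
shift cm [ 0.1   0.12 15.16] time 12.85 pos [ 0.5581 -0.254   0.2766] rpy [-3.1385e+00  2.3000e-03  4.0190e-01] to-vertical rotvec [-0.0031  0.0023  0.    ] w 0.0939 F [ 0.5  -0.17 -0.28]
[298.03026458 271.09128862]
[297.99367759 237.17941758]
```

View pics/w6.png

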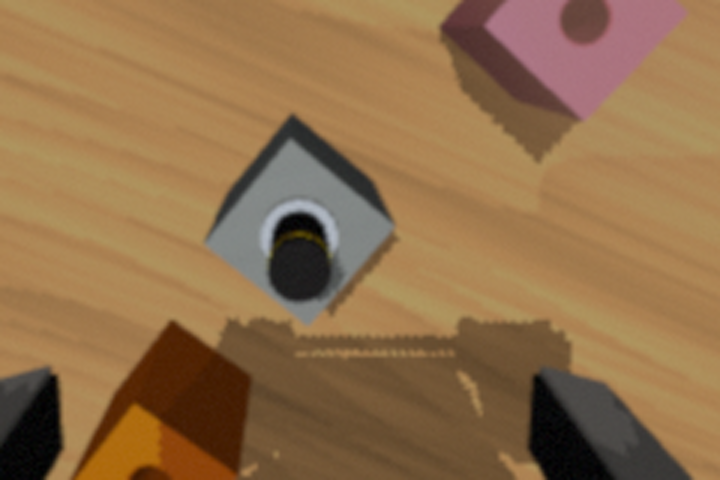

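The handle top is at crop (299,271), matching the projection (298,271). Descend and grip.

Emit:
arm_command(
  series=[
    [1, 0.1, 0.15, 1, 0, 0, 0],
    [1, 0, 0, 2.5, 0, 0, 0],
    [1, 0, 0, 2.5, 0, 0, 0],
    [1, 0, 0, 2.5, 0, 0, 0],
    [1, 0, 0, 2.5, 0, 0, 0],
    [1, 0, 0, 2, 0, 0, 0],
    [1, 0, 0, 1, 0, 0, 0],
    [1, 0, 0, 0.8, 0, 0, 0],
    [1, 0, 0, 0, 0, 0, 0],
    [0.7, 0, 0, 0, 0, 0, 0],
    [0.5, 0, 0, 0, 0, 0, 0],
    [0.4, 0, 0, 0, 0, 0, 0],
    [0.3, 0, 0, 0, 0, 0, 0],
    [0.2, 0, 0, 0, 0, 0, 0],
    [0, 0, 0, 0, 0, 0, 0],
    [0, 0, 0, 0, 0, 0, 0],
    [0, 0, 0, 0, 0, 0, 0],
    [0, 0, 0, 0, 0, 0, 0],
  ],
)

```text
time: 14.7
tool_pos: [0.5602, -0.2556, 0.1304]
ee_rot: [-3.142, 0.0, 0.402]
wrist_force: [-0.3, -0.7, -0.2]
width: 0.0254
```

Run:
```python
from h import *
to([.5228,-.0579,.3])
```

```text
shift cm [  4.28 -19.66 -16.96] time 14.7 pos [ 0.5602 -0.2556  0.1304] rpy [-3.1416e+00  1.0000e-04  4.0180e-01] to-vertical rotvec [-0.      0.0001  0.    ] w 0.0254 F [-0.26 -0.72 -0.18]
```

Emit:
arm_command(
  series=[
    [0, 0, 0, 0, 0, 0, 0],
    [0, 0, 0, 0, 0, 0, 0],
    [0, 0, 0, 0, 0, 0, 0],
    [0, 0, 0, 0, 0, 0, 0],
  ],
)

```text
time: 15.1
tool_pos: [0.5602, -0.2555, 0.1305]
ee_rot: [-3.141, 0.0, 0.402]
wrist_force: [-0.9, -0.1, 0.9]
width: 0.0194
```

Emit:
arm_command(
  series=[
    [0, 0, 0, -0.5, 0, 0, 0],
    [0, 0, 0, -1, 0, 0, 0],
    [0, 0, 0, -1.5, 0, 0, 0],
    [0, 0, 0, -1.5, 0, 0, 0],
    [0, 0, 0, -2, 0, 0, 0],
    [0, 0, 0, -2, 0, 0, 0],
    [0, 0, 0, -2, 0, 0, 0],
    [0, 0, 0, -2, 0, 0, 0],
    [0, 0, 0, -2, 0, 0, 0],
    [0, 0, 0, -2, 0, 0, 0],
    [0, 0, 0, -2, 0, 0, 0],
    [0, 0, 0, -1, 0, 0, 0],
    [0, 0, 0, 0, 0, 0, 0],
    [0, 0, 0, 0, 0, 0, 0],
  ],
)

```text
time: 16.5
tool_pos: [0.5602, -0.2555, 0.3254]
ee_rot: [3.142, 0.0, 0.402]
wrist_force: [-0.2, 1.1, -0.4]
width: 0.0198
```

Run:
```python
from h import *
to([.5228,-.0579,.32])
im=eyes.snapshot("wrist");t=eyes.snapshot("top");s=eyes.snapshot("scene")
cv2.imwrite("pics/a7.png",np.vstack([im[:330],np.hstack([cv2.resize(t[185:245,320:400],(320,240),interpolation=2),cv2.resize(s[100:280,160:400],(320,240),interpolation=2)])]))
```

```text
shift cm [  4.29 -19.65   0.53] time 16.5 pos [ 0.5602 -0.2555  0.3254] rpy [3.1416e+00 1.0000e-04 4.0180e-01] to-vertical rotvec [ 0.      0.0001 -0.    ] w 0.0198 F [-0.18  1.07 -0.44]
```

View pics/a7.png

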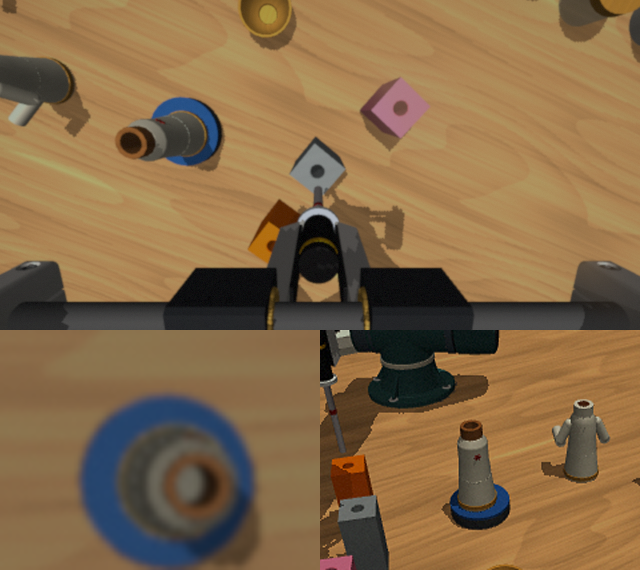

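Run:
```python
from h import *
c=eyes.get_calibration("wrist");p=sensors.get_obs()["tool_pos"]
print("tip exp",proj("wrist",p-[0,0,.1185],c),"flange",proj("wrist",p-[0,0,.0135],c),"handle top",proj("wrist",p+[0,0,.0365],c))
print("bore wrist",ray("wrist",(133,141),.17,c),"top",ray("top",(368.75,223.5),.17))
cv2.imwrite("pics/a8.png",cv2.resize(cv2.imread("pics/a7.png")[150:310,240:400],(600,600),interpolation=2))
```

```text
tip exp [318.42435197 188.78230258] flange [318.18024589 228.05852741] handle top [317.95213378 264.76135404]
bore wrist [ 0.52360374 -0.06265821  0.17      ] top [ 0.52132235 -0.06100397  0.17      ]
```

View pics/a8.png

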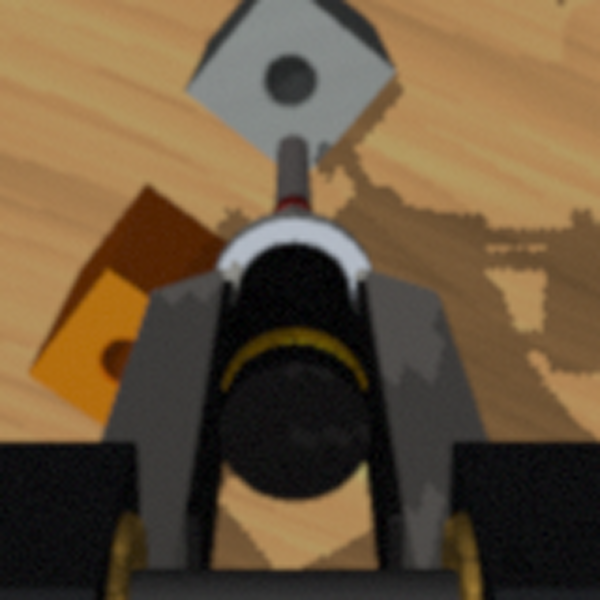

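Probe hangs true: tip at (317.6,187.3) vs expected (318.4,188.8), about 1 mm. Bore estimates sit around (0.523,-0.060). Moving over it to look with both rod and bore in view.

Emit:
arm_command(
  series=[
    [0, 0.22, -1.0, 0, 0, 0, 0],
    [0, 0.43, -2.0, 0, 0, 0, 0],
    [0, 0.54, -2.5, 0, 0, 0, 0],
    [0, 0.54, -2.5, 0, 0, 0, 0],
    [0, 0.54, -2.5, 0, 0, 0, 0],
    [0, 0.54, -2.5, 0, 0, 0, 0],
    [0, 0.54, -2.5, 0, 0, 0, 0],
    [0, 0.44, -2.0, 0, 0, 0, 0],
    [0, 0.22, -1.2, 0, 0, 0, 0],
    [0, 0.22, -0.8, 0, 0, 0, 0],
    [0, 0, 0, 0, 0, 0, 0],
    [0, 0, 0, 0, 0, 0, 0],
    [0, 0, 0, 0, 0, 0, 0],
  ],
)

```text
time: 17.95
tool_pos: [0.5231, -0.0603, 0.3252]
ee_rot: [3.142, 0.001, 0.401]
wrist_force: [0.2, -0.1, -1.0]
width: 0.0197
```

Run:
```python
from h import *
to([.5228,-.0595,.2285])
c=eyes.get_calibration("wrist");im=eyes.snapshot("wrist");s=eyes.snapshot("scene");p=sensors.get_obs()["tool_pos"]
w=cv2.resize(im[120:240,238:398],(800,600),interpolation=2)[:,100:700]
sc=cv2.resize(s[100:220,260:300],(200,600),interpolation=2)
cv2.imwrite("pics/a9.png",np.hstack([w,sc]))
q=lambda X:(proj("wrist",X,c)-[258,120])*5
print("axis at .17",q(np.r_[p[:2],.17]),"tip",q(p-[0,0,.1185]))
qs=lambda X:(proj("scene",X)-[260,100])*5+[600,0]
print("scene axis .17",qs(np.r_[p[:2],.17]),"tip",qs(p-[0,0,.1185]))
```

```text
shift cm [ 0.01 -0.09  9.67] time 17.95 pos [ 0.5231 -0.0603  0.3252] rpy [3.1415e+00 6.0000e-04 4.0060e-01] to-vertical rotvec [ 0.0001  0.0006 -0.    ] w 0.0197 F [ 0.19 -0.12 -1.  ]
axis at .17 [300.78547644 303.76360227] tip [300.77278195 344.73404904]
scene axis .17 [663.83384803 360.65373293] tip [656.60068631 280.70489378]
```

View pics/a9.png

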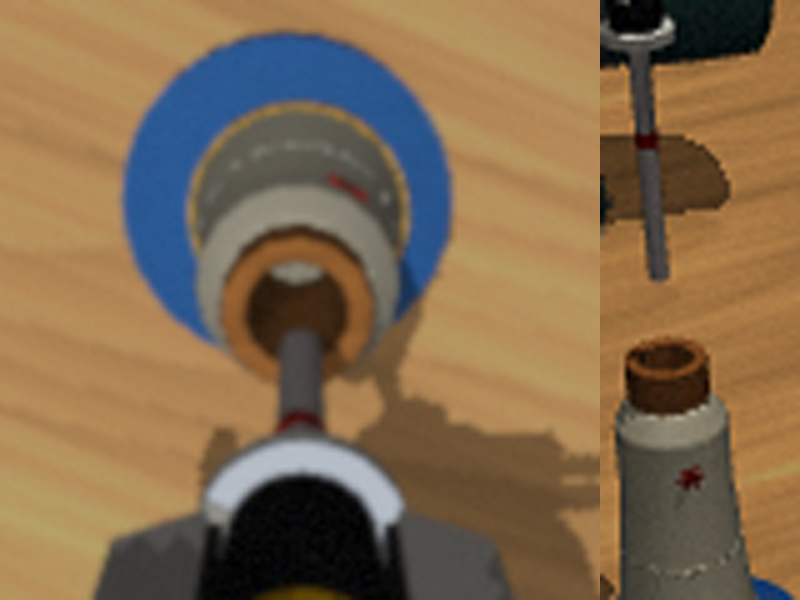

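Bore centre at crop (297,306) against the rod tip at (302,349); relative to the projections, the rod must shift about 1 mm along tool -y. The scene view (bore u=668, tip u=658) agrees. Lowering.

Emit:
arm_command(
  series=[
    [0, 0, -0.1, 0, 0, 0, 0],
    [0, 0, 0, 0.8, 0, 0, 0],
    [0, 0, 0, 1, 0, 0, 0],
    [0, 0, 0, 0.8, 0, 0, 0],
    [0, 0, 0, 0.4, 0, 0, 0],
    [0, 0, 0, 0, 0, 0, 0],
    [0, 0, 0, 0, 0, 0, 0],
    [0, 0, 0, 0, 0, 0, 0],
  ],
)

```text
time: 18.85
tool_pos: [0.5227, -0.0586, 0.296]
ee_rot: [3.141, -0.001, 0.402]
wrist_force: [0.4, -0.1, -1.1]
width: 0.0195
```

Run:
```python
from h import *
to([.5228,-.0595,.2285])
c=eyes.get_calibration("wrist");im=eyes.snapshot("wrist");s=eyes.snapshot("scene");p=sensors.get_obs()["tool_pos"]
w=cv2.resize(im[120:240,238:398],(800,600),interpolation=2)[:,100:700]
sc=cv2.resize(s[100:220,260:300],(200,600),interpolation=2)
cv2.imwrite("pics/a10.png",np.hstack([w,sc]))
q=lambda X:(proj("wrist",X,c)-[258,120])*5
print("axis at .17",q(np.r_[p[:2],.17]))
```

```text
shift cm [-0.03  0.08  6.75] time 18.85 pos [ 0.5227 -0.0586  0.296 ] rpy [ 3.141e+00 -8.000e-04  4.019e-01] to-vertical rotvec [ 0.0006 -0.0008  0.    ] w 0.0195 F [ 0.35 -0.14 -1.14]
axis at .17 [300.45970966 336.27015667]
```

View pics/a10.png

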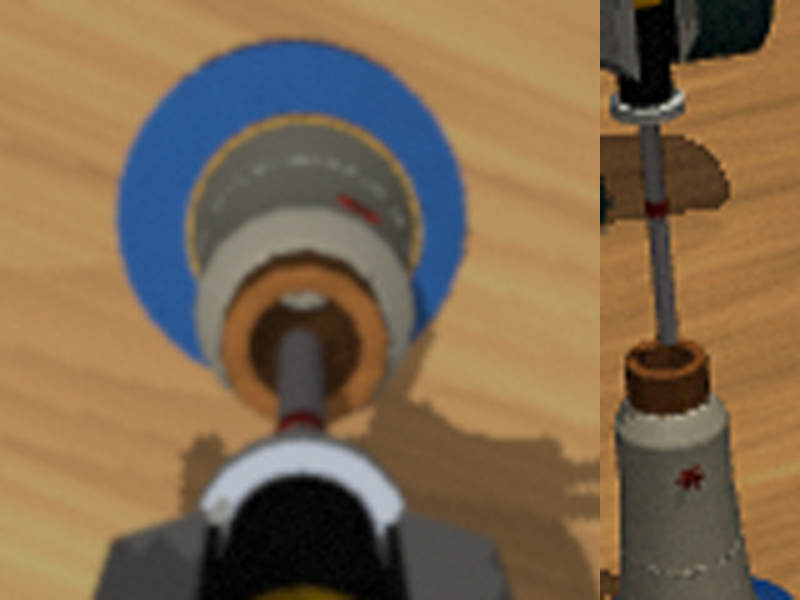

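Rod tip at u=302 over the bore at u≈304 in the wrist crop; in the scene crop the tip (667,342) heads straight into the mouth (667,358). Continue down.

Emit:
arm_command(
  series=[
    [0, 0, 0, 0.4, 0, 0, 0],
    [0, 0, 0, 0.7, 0, 0, 0],
    [0, 0, 0, 0.8, 0, 0, 0],
    [0, 0, 0, 0.8, 0, 0, 0],
    [0, 0, 0, 0.8, 0, 0, 0],
    [0, 0, 0, 0.8, 0, 0, 0],
    [0, 0, 0, 0.8, 0, 0, 0],
    [0, 0, 0, 0.8, 0, 0, 0],
    [0, 0, 0, 0.5, 0, 0, 0],
    [0, 0, 0, 0.3, 0, 0, 0],
    [0, 0, 0, 0, 0, 0, 0],
    [0, 0, 0, 0, 0, 0, 0],
    [0, 0, 0, 0, 0, 0, 0],
    [0, 0, 0, 0, 0, 0, 0],
  ],
)

```text
time: 20.35
tool_pos: [0.5227, -0.0587, 0.2289]
ee_rot: [3.141, -0.001, 0.402]
wrist_force: [-0.2, 0.1, -1.3]
width: 0.0194
```

Run:
```python
from h import *
to([.5228,-.0595,.2285])
c=eyes.get_calibration("wrist");im=eyes.snapshot("wrist");s=eyes.snapshot("scene");p=sensors.get_obs()["tool_pos"]
w=cv2.resize(im[120:240,238:398],(800,600),interpolation=2)[:,200:600]
sc=cv2.resize(s[130:190,260:300],(400,600),interpolation=2)
cv2.imwrite("pics/a11.png",np.hstack([w,sc]))
to([.5228,-.0595,.2285])
```

```text
shift cm [-0.03  0.08  0.04] time 20.35 pos [ 0.5227 -0.0587  0.2289] rpy [ 3.141e+00 -7.000e-04  4.018e-01] to-vertical rotvec [ 0.0006 -0.0007  0.    ] w 0.0194 F [-0.2   0.11 -1.3 ]
shift cm [-0.02  0.08  0.02] time 20.45 pos [ 0.5227 -0.0586  0.2287] rpy [ 3.1412e+00 -4.0000e-04  4.0180e-01] to-vertical rotvec [ 0.0004 -0.0004  0.    ] w 0.0197 F [-0.05  0.74 -0.85]
```

View pics/a11.png

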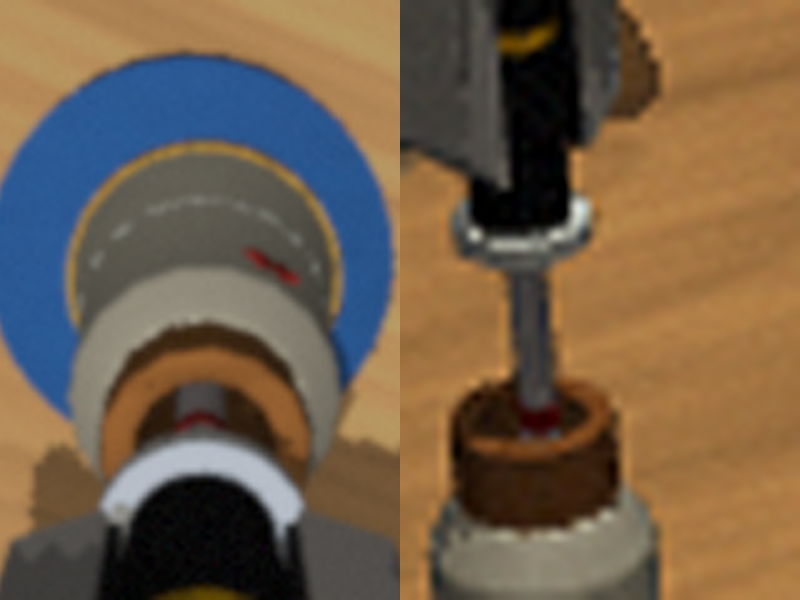

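The ring at (540,418) sits at the mouth centre (535,419) in the scene view; in the wrist crop the rod is at u=200 and the bore centre at 206 (about 1 mm). All within tolerance, so I'm handing in.

```bash
python3 -c "
from bench import job; print(job.close_job())"
```

```text
the job is handed in; nothing more can be done
None
```

I set the figure upright on the pedestal and let go of it. Then I drew the probe straight up out of its stand and lowered it into the bore until the red ring was level with the top of the neck. I handed the job in at about 20.5 s with the probe still held; no verdict was reported.

- **Figure:** by the pose at release, its centre is about 2 mm from the pedestal's centre. The pictures show it upright with its foot inside the blue disc.
- **Probe:** in the last scene view the ring is within 1–2 mm of the neck top's height. The rod is about 1 mm off the bore's centre, and the tool is vertical to within 0.001 rad.
- **Contact:** the force readings while lowering the probe stayed at noise level (about 1 N), which is too coarse to confirm the 0.2 N contact limit. The images show clearance all round at the mouth; the tip inside the bore could not be seen.
- **Bystanders:** the arm passed well above or clear of the armed figures and the bowl. I did not measure their positions again at the end.
- **Disagreement:** estimates of the bore's position from different cameras differed by up to about 5 mm. I set the rod from close-up views showing it and the bore together, where the wrist and scene cameras agreed.
- **Pictures:** I viewed 12, two over the budget of 10, for the final fit.

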